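# Tighten an oil filter lid crosswise

### The job

Finish tightening the lid of the oil filter with the green lid evenly, so that its gasket seats flat: two diagonally opposite brass nuts have already been turned half-way, the other two are still loose, with their bar handles pointing to the lid's centre. First turn the two loose nuts clockwise half-way as well (about 45 degrees) and let go, and only then go round a second time and turn all four fully tight in crosswise order: one nut, the one diagonally opposite, then the other two. Every handle must end square to the line to the lid's centre (90 degrees clockwise from loose).

Things in the scene. Friction and masses are not known exactly. Their poses are not given: they have to be found in the camera images.
- green_filter: Fixed round oil filter, dark bowl, GREEN lid 196 mm across (not its GREY-lidded, already tight twin); pipe stub on its +x side. Origin: centre of its underside on the bench, z up. Lid top at 78 mm, low centre boss to 88. Nuts at (x, y) = (+-50, +-50) mm, each a brass bar handle 46 long, 14 wide, from 90 to 118 mm above the origin (stud tip to 124), turning about its middle.
- nut_1 (a joint): Brass nut at (+50, +50) mm on the green filter, diagonally opposite nut_3. Value (rad): how far it is turned clockwise seen from above: 0 loose, handle along the line to the lid's centre; 0.79 half-way; 1.57 tight, handle square to that line; stop at 1.65. Starts half-way, 0.68 to 0.88. Friction 0.15 N m: stays where it is left; does not rise or sink.
- nut_2 (a joint): Brass nut at (-50, +50) mm on the green filter, diagonally opposite nut_4. Value (rad): how far it is turned clockwise seen from above: 0 loose, handle along the line to the lid's centre; 0.79 half-way; 1.57 tight, handle square to that line; stop at 1.65. Starts loose, 0 to 0.2. Friction 0.15 N m: stays where it is left; does not rise or sink.
- nut_3 (a joint): Brass nut at (-50, -50) mm on the green filter, diagonally opposite nut_1. Value (rad): how far it is turned clockwise seen from above: 0 loose, handle along the line to the lid's centre; 0.79 half-way; 1.57 tight, handle square to that line; stop at 1.65. Starts half-way, 0.68 to 0.88. Friction 0.15 N m: stays where it is left; does not rise or sink.
- nut_4 (a joint): Brass nut at (+50, -50) mm on the green filter, diagonally opposite nut_2. Value (rad): how far it is turned clockwise seen from above: 0 loose, handle along the line to the lid's centre; 0.79 half-way; 1.57 tight, handle square to that line; stop at 1.65. Starts loose, 0 to 0.2. Friction 0.15 N m: stays where it is left; does not rise or sink.
Not all that is in view belongs to the job. What is shaped like the green_filter but orange is not meant.

How it is judged:
By the outcome, as a careful person would: the job done as asked, in the order asked, and still so for the second after the job is handed in, with the robot touching nothing.
It also fails if it takes over 70 s, if anything falls off the work surface, if the arm or the gripper's body presses on something with over 40 N, if the wrist force passes 120 N, or if a joint passes its speed limit or range.

### The arm

A 6-joint arm with a two-finger parallel gripper is mounted at the origin on the work surface. World frame = base frame: x ahead of the robot, y to its left, z up, the work surface at z = 0. Lengths are in m, angles in degrees, forces in N, time in s.
With the tool pointing down it reaches from about 0.325 to 0.775 m from the base axis. Payload 5.5 kg.
Tool frame: the origin (TCP) lies at the centre of the arm's flange, where the gripper is bolted on; the fingertips stand 182 mm ahead of it and the grasp point (between the pads) lies 163 mm ahead of it; z points along the fingers, y is the direction in which the jaws open and shut (so a half turn about z gives the same grasp; the last joint's range is limited). The gripper opens to 88 mm and grips with 3 to 60 N. Pads are 20 mm wide; open, the fingers measure 115 mm over their backs; the gripper's body (75 mm by 178 mm) begins 61 mm behind the grasp point.
Start: joints at [-69.654, 5.22, 70.514, -0, 104.267, -3.249], TCP at [0.24, -0.55, 0.405] pointing down, gripper open.
Joint ranges: [-164.24, 164.24], [-49.07, 125.15], [9.68, 141.18], [-86.29, 266.29], [3.28, 154.24], [-151.56, 151.56]. Speed limits (degrees/s): [147.25, 147.25, 172.46, 180, 180, 180].

### API

Orientations are given as [roll, pitch, yaw] about the fixed x, y, z axes, in that order (R = Rz(yaw) Ry(pitch) Rx(roll)).
In Python, from station import r gives the robot as it stands. The module is installed in compiled form; this text tells all that it offers. Calls block until the motion is done:
- r.reach(position, orientation): joint-space move of the TCP to a pose.
- r.servo_line(position, rotation=None, speed=0.15): straight line of the TCP; rotation=None keeps the orientation; speed is the mean speed in m/s.
- r.move_joints(angles): joint-space move.
- r.let_go() and r.grab(squeeze=None): open the fingers fully, or close them until they stop; squeeze is the grip in N (None keeps the last).
- r.wait(seconds).
- r.inverse_kinematics(position, orientation): joint angles nearest the present ones, or None.
- r.sense(): the state.
- r.snapshot(name): name is "scene" or "top"; returns a dict with "frame" (400x640x3 uint8, red, green, blue), "fx", "fy", "cx", "cy" (pixels), "dist_coeffs" ([k1, k2, p1, p2, k3] as OpenCV has them; the pictures are not rectified), "R" (3x3) and "t" (3): a world point X has camera coordinates R X + t. Camera axes: x right, y down, z forward; pixel columns grow to the right and rows downward; lengths in m; the calibration is good to about 2 mm. A picture is of the moment at which its call begins. There is no depth.
A pose or a line that the arm cannot do raises r.IKError and nothing moves.
- r.hand_in(): hands the job in, once; it reports no verdict.
The state is a dict: "clock": time; "joints": joint angles; "joint_vel": joint speeds; "joint_torque": joint torques, N m; "tcp_pos": TCP position; "orientation": TCP orientation; "contact_force": force on the tool from outside, world axes, zero at the start; "torque": the same for the moment, N m; "opening": finger opening in m.
Only numpy, scipy, OpenCV 4.12 (cv2) and the standard library are available. Lean on these libraries where they do the work, as an engineer would, in place of code of your own. Each camera call takes 0.05 s, during which the arm holds its last target.

## Working session

There is one attempt and no reset: what is moved stays moved. The work goes in short steps, each a Python script; the robot and the scene stay as the last script left them, time stands still between calls to the robot, and variables do not carry over. Pictures are saved under pics/ and viewed, and the job is handed in when it is done.

```bash
mkdir -p pics; python3 - <<'E'
from station import r
import cv2
for n in("scene","top"):
    s=r.snapshot(n); cv2.imwrite(f"pics/{n}0.png",s["frame"][:,:,::-1])
    print(n,s["fx"],s["fy"],s["cx"],s["cy"],s["dist_coeffs"],s["R"],s["t"])
print(r.sense())
E
```

```text
scene 399.0835944659476 399.0835944659476 317.9352700946066 192.9121290914373 [-0.04459884  0.          0.          0.          0.        ] [[ 0.83049659  0.55664812 -0.0204521 ]
 [ 0.38917328 -0.60611704 -0.69366151]
 [-0.39852175  0.5681241  -0.72001071]] [-0.30416922 -0.23767431  1.5978417 ]
top 360.8856593933793 360.8856593933793 314.5960188381088 201.16736077556436 [-0.03622443  0.          0.          0.          0.        ] [[-0.02032681 -0.99973054 -0.01121017]
 [-0.99797382  0.0209647  -0.06007271]
 [ 0.06029154  0.00996637 -0.99813105]] [-0.14485806  0.49854981  0.99413976]
{'clock': 0.1, 'joints': array([-6.96563725e+01,  5.25957650e+00,  7.05741350e+01, -2.75527713e-04,
        1.04265435e+02, -3.24897887e+00]), 'joint_vel': array([-0.03216849, -0.10105225, -0.20759707, -0.06104559,  0.02592443,
        0.03844143]), 'joint_torque': array([ 3.55204473e-03, -4.47860420e+01, -4.07568455e+01,  7.02715642e-02,
        2.84453959e-02, -1.31191737e-04]), 'tcp_pos': array([ 0.24015429, -0.54990791,  0.40361982]), 'orientation': array([-1.79900998e+02, -5.35241362e-03,  2.35925340e+01]), 'contact_force': array([ 0.40017254,  0.31972951, -0.1638674 ]), 'torque': array([-0.03029221, -0.00119814,  0.0155458 ]), 'opening': 0.08795974417565822}
```

View pics/scene0.png

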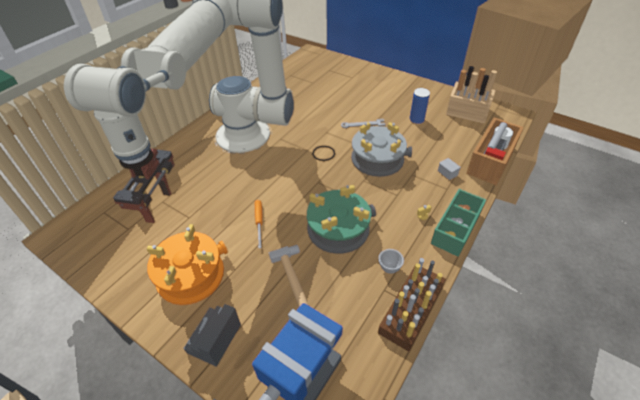

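View pics/top0.png

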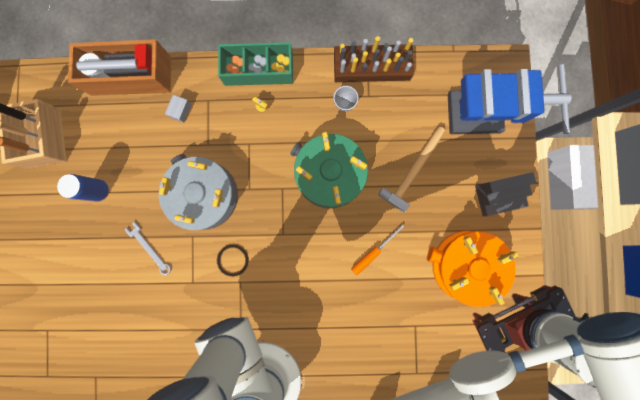

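The green filter is at about (331,171) in the top view, with its pipe stub near (297,150) and four brass handles at about (325,141), (304,173), (337,195) and (358,163). I'll measure these next.

```bash
cat > h.py <<'E'
from station import r
import cv2, numpy as np
def ray(s,uv,z):
    K=np.array([[s["fx"],0,s["cx"]],[0,s["fy"],s["cy"]],[0,0,1]])
    n=cv2.undistortPoints(np.array(uv,float).reshape(-1,1,2),K,np.array(s["dist_coeffs"])).reshape(-1,2)
    d=np.c_[n,np.ones(len(n))]@s["R"]; c=-s["R"].T@s["t"]
    return c+d*((z-c[2])/d[:,2])[:,None]
def proj(s,X):
    K=np.array([[s["fx"],0,s["cx"]],[0,s["fy"],s["cy"]],[0,0,1]])
    return cv2.projectPoints(np.array(X,float).reshape(-1,1,3),cv2.Rodrigues(s["R"])[0],s["t"],K,np.array(s["dist_coeffs"]))[0].reshape(-1,2)
def brass(s,near,rad):
    hsv=cv2.cvtColor(s["frame"],cv2.COLOR_RGB2HSV)
    m=cv2.inRange(hsv,(17,110,90),(35,255,255))
    w=np.zeros_like(m); cv2.circle(w,tuple(int(round(a)) for a in near),rad,255,-1)
    return m&w
E
python3 - <<'E'
from h import *
s=r.snapshot("top")
hsv=cv2.cvtColor(s["frame"],cv2.COLOR_RGB2HSV)
g=cv2.inRange(hsv,(60,80,30),(95,255,255)); 
w=np.zeros_like(g); cv2.circle(w,(331,171),50,255,-1); g&=w
cs,_=cv2.findContours(g,cv2.RETR_EXTERNAL,cv2.CHAIN_APPROX_NONE); c=max(cs,key=cv2.contourArea)
h=cv2.convexHull(c); el=cv2.fitEllipse(h); print("ell",el)
P=ray(s,h[:,0],0.078); 
A=np.c_[2*P[:,:2],np.ones(len(P))]; q=np.linalg.lstsq(A,(P[:,:2]**2).sum(1),rcond=None)[0]
print("circle",q[:2],np.sqrt(q[2]+q[:2]@q[:2]))
m=brass(s,(331,171),45)
n,l,st,ce=cv2.connectedComponentsWithStats(m)
for i in range(1,n):
    if st[i,4]<15: continue
    ys,xs=np.nonzero(l==i); p=ray(s,np.c_[xs,ys],0.115)[:,:2]; mu=p.mean(0); ev,V=np.linalg.eigh(np.cov((p-mu).T)); v=V[:,1]
    print(ce[i],st[i,4],mu,np.degrees(np.arctan2(v[1],v[0]))%180,np.sqrt(ev))
big=np.hstack([cv2.resize(s["frame"][110:230,270:390],None,fx=4,fy=4,interpolation=2)])
cv2.imwrite("pics/crop1.png",big[:,:,::-1])
s=r.snapshot("scene"); cv2.imwrite("pics/crop1s.png",cv2.resize(s["frame"][170:260,290:390],None,fx=6,fy=6,interpolation=2)[:,:,::-1])
E
```

```text
ell ((330.4771423339844, 169.78016662597656), (72.27716064453125, 72.87640380859375), 101.51823425292969)
circle [ 0.57407065 -0.19916079] 0.09582330876164818
[311.15 132.4 ] 20 [ 0.66497325 -0.15092869] 133.7705947034494 [0.00224453 0.00578789]
[327.27044025 139.16981132] 159 [ 0.64656956 -0.19155953] 91.070401376858 [0.01450284 0.02666659]
[359.70138889 162.73611111] 144 [ 0.58433278 -0.27217619] 54.478998438416895 [0.00943063 0.01565115]
[291.31390135 172.72197309] 223 [ 0.56270036 -0.09872537] 6.051505954888228 [0.00658105 0.02661681]
[303.54166667 173.        ] 96 [ 0.5612618  -0.12964282] 49.66615870366771 [0.00456837 0.01406012]
[336.19565217 194.82608696] 92 [ 0.5042081  -0.21078372] 7.8917417842667135 [0.00435355 0.01395959]
[329.82352941 212.52941176] 17 [ 0.46001177 -0.19374684] 99.43057422125935 [0.0037217  0.00507394]
```

View pics/crop1.png

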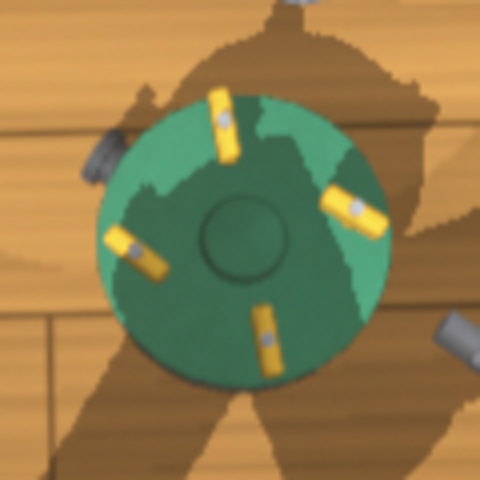

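View pics/crop1s.png

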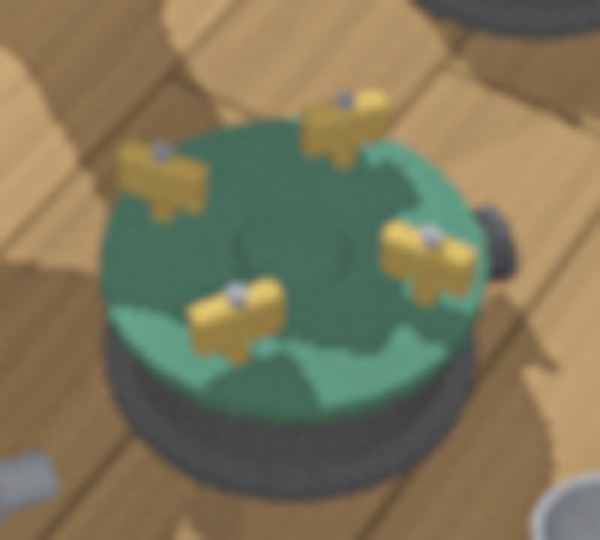

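```bash
python3 - <<'E'
from h import *
s=r.snapshot("top")
def full(c): c=np.array(c,float); return (c+.5)/4-.5+np.array([270,110])
tips=ray(s,full([(136,250),(267,339),(357,209),(224,120)]),0.124)[:,:2]
C=tips.mean(0); print(tips,C,np.linalg.norm(tips-C,axis=1))
a=np.degrees(np.arctan2(*(tips-C).T[::-1])); a0=(a-[45,135,225,315]+180)%360-180; print("yaw",a0)
# stub
print(ray(s,full([(104,157)]),0.05), )
# bars by component at z=.118
yaw=np.radians(a0.mean()); 
R=np.array([[np.cos(yaw),-np.sin(yaw)],[np.sin(yaw),np.cos(yaw)]])
N=C+np.array([(50,50),(-50,50),(-50,-50),(50,-50)])/1000@R.T; print(N)
# scene-camera cross-check triangulation of tips
s2=r.snapshot("scene")
f2=lambda c:(np.array(c,float)+.5)/6-.5+np.array([290,170])
order=[(345,100),(163,150),(237,294),(432,236)]
P=ray(s2,f2(order),0.124)[:,:2]; print("scene tips",P,P.mean(0))
for k,(nm,c) in enumerate({1:(full((136,250))),2:full((267,339)),3:full((357,209)),4:full((224,120))}.items()):
    m=brass(s,c,11); ys,xs=np.nonzero(m); 
    hsv=cv2.cvtColor(s["frame"],cv2.COLOR_RGB2HSV)
    m=cv2.inRange(hsv,(17,150,100),(32,255,255)); w=np.zeros_like(m); cv2.circle(w,tuple(np.round(c).astype(int)),11,255,-1); m&=w
    ys,xs=np.nonzero(m)
    p=ray(s,np.c_[xs,ys],0.118)[:,:2]; mu=p.mean(0); ev,V=np.linalg.eigh(np.cov((p-mu).T)); v=V[:,1]
    th=np.degrees(np.arctan2(v[1],v[0])); rad=a0.mean()+45+90*k
    print(nm,len(xs),mu,th%180,"val deg cw",(rad-th+20)%180-20,np.sqrt(ev))
E
```

```text
[[ 0.56219533 -0.130253  ]
 [ 0.50462089 -0.21080519]
 [ 0.58505296 -0.26911057]
 [ 0.64337252 -0.18713428]] [ 0.57381042 -0.19932576] [0.07004253 0.07013536 0.07068461 0.07062236]
yaw [54.54540815 54.42029099 54.15187885 54.94072032]
[[ 0.63695135 -0.10675077  0.05      ]]
[[ 0.56212206 -0.12958781]
 [ 0.50407247 -0.21101413]
 [ 0.58549879 -0.26906371]
 [ 0.64354838 -0.18763739]]
scene tips [[ 0.56698256 -0.13679695]
 [ 0.50930909 -0.21519636]
 [ 0.59033124 -0.27365639]
 [ 0.64887259 -0.19290812]] [ 0.57887387 -0.20463945]
1 71 [ 0.56032857 -0.13033844] 51.14345216502902 val deg cw 48.37112241037481 [0.00378565 0.01385762]
2 71 [ 0.50381927 -0.21084409] 9.859100218514044 val deg cw -0.3445256431102166 [0.00385396 0.01401649]
3 91 [ 0.58419081 -0.26671056] 58.42764457698892 val deg cw 41.08692999841489 [0.00468789 0.01350544]
4 86 [ 0.64273181 -0.18685669] 7.943693921468963 val deg cw 1.5708806539348643 [0.00415    0.01635025]
```

```bash
cat >> h.py <<'E'
C=np.array([.5743,-.1997]); PHI=54.5
def nut(k):
    a=np.radians(PHI+45+90*(k-1)); return C+.07071*np.array([np.cos(a),np.sin(a)])
def yawof(k,val): return (PHI+45+90*(k-1)-val+90)%180-90   # handle angle
ZG=.110+.163; ZH=.325
def ori(y): return [180,0,(y+180)%360-180]
def plan(k,v0,v1):
    p=nut(k); best=None; j0=np.array(r.sense()["joints"])
    for add in(0,180):
        ys=yawof(k,v0)+add
        q=[r.inverse_kinematics([*p,ZH],ori(ys)),r.inverse_kinematics([*p,ZG],ori(ys)),r.inverse_kinematics([*p,ZG],ori(ys-(v1-v0)))]
        if any(x is None for x in q): continue
        q=np.array(q); q[2]=q[1]; q[2][5]+=(v1-v0)
        if abs(q[2][5])>149 : continue
        c=abs(q[0]-j0).max()+.3*abs(q[2][5])
        if best is None or c<best[0]: best=(c,ys,q)
    return best
def st(tag):
    s=r.sense(); print(tag,"t",round(s["clock"],2),"F",np.round(s["contact_force"],1),"M",np.round(s["torque"],2),"tcp",np.round(s["tcp_pos"],4),"yaw",round(s["orientation"][2],2),"open",round(s["opening"],4)); return s
def turn(k,v0,v1):
    _,ys,q=plan(k,v0,v1); p=nut(k)
    r.reach([*p,ZH],ori(ys)); st("hover")
    r.servo_line([*p,ZG],speed=.1); st("down")
    r.grab(25); st("grab")
    s=r.sense()
    r.reach([*p,ZG],ori(ys-(v1-v0)/2)); r.reach([*p,ZG],ori(ys-(v1-v0))); st("turned")
    r.let_go(); st("open")
    r.servo_line([*p,ZH],speed=.15); st("up")
E
python3 - <<'E'
from h import *
for k,a,b in [(2,0,45),(4,1.5,45),(1,47,90),(3,42,90),(2,45,90),(4,45,90)]:
    x=plan(k,a,b); print(k,nut(k),x and (x[1],np.round(x[2],1)))
    print([np.round(r.inverse_kinematics([*nut(k),ZG],ori(x[1]-(b-a)*f)),1) for f in (0,1)])
E
```

```text
2 [ 0.50455975 -0.21137052] (9.5, array([[-26.3,  -3. ,  86.9,  -0. ,  96.1,  54.2],
       [-26.3,  -2.1,  91.3,  -0. ,  90.8,  54.2],
       [-26.3,  -2.1,  91.3,  -0. ,  90.8,  99.2]]))
[array([-26.3,  -2.1,  91.3,  -0. ,  90.8,  54.2]), array([-26.3,  -2.1,  91.3,  -0. ,  90.8,  99.2])]
4 [ 0.64404025 -0.18802948] (8.0, array([[-19.2,  16.2,  66.3,  -0. ,  97.5,  62.8],
       [-19.2,  16.8,  70.8,  -0. ,  92.4,  62.8],
       [-19.2,  16.8,  70.8,  -0. ,  92.4, 106.3]]))
[array([-19.2,  16.8,  70.8,  -0. ,  92.4,  62.8]), array([-19.2,  16.8,  70.8,  -0. ,  92.4, 106.3])]
1 [ 0.56262948 -0.12995975] (52.5, array([[-16.4,   1.7,  82.3,  -0. ,  96.1,  21.1],
       [-16.4,   2.6,  86.6,  -0. ,  90.8,  21.1],
       [-16.4,   2.6,  86.6,  -0. ,  90.8,  64.1]]))
[array([-16.4,   2.6,  86.6,  -0. ,  90.8,  21.1]), array([-16.4,   2.6,  86.6,  -0. ,  90.8,  64.1])]
3 [ 0.58597052 -0.26944025] (57.5, array([[-27.7,  12.1,  71. ,  -0. ,  96.9,   4.8],
       [-27.7,  12.9,  75.4,  -0. ,  91.7,   4.8],
       [-27.7,  12.9,  75.4,  -0. ,  91.7,  52.8]]))
[array([-27.7,  12.9,  75.4,  -0. ,  91.7,   4.8]), array([-27.7,  12.9,  75.4,  -0. ,  91.7,  52.8])]
2 [ 0.50455975 -0.21137052] (144.5, array([[-26.3,  -3. ,  86.9,   0. ,  96.1, -80.8],
       [-26.3,  -2.1,  91.3,   0. ,  90.8, -80.8],
       [-26.3,  -2.1,  91.3,   0. ,  90.8, -35.8]]))
[array([-26.3,  -2.1,  91.3,   0. ,  90.8, -80.8]), array([-26.3,  -2.1,  91.3,   0. ,  90.8, -35.8])]
4 [ 0.64404025 -0.18802948] (144.5, array([[-19.2,  16.2,  66.3,   0. ,  97.5, -73.7],
       [-19.2,  16.8,  70.8,   0. ,  92.4, -73.7],
       [-19.2,  16.8,  70.8,   0. ,  92.4, -28.7]]))
[array([-19.2,  16.8,  70.8,   0. ,  92.4, -73.7]), array([-19.2,  16.8,  70.8,   0. ,  92.4, -28.7])]
```

```bash
python3 - <<'E'
from h import *
turn(2,0.5,45)
s=r.snapshot("top"); cv2.imwrite("pics/t1.png",cv2.resize(s["frame"][90:250,250:410],None,fx=3.5,fy=3.5,interpolation=2)[:,:,::-1])
s=r.snapshot("scene"); cv2.imwrite("pics/t1s.png",cv2.resize(s["frame"][130:270,270:410],None,fx=4,fy=4,interpolation=2)[:,:,::-1])
E
```

```text
hover t 1.91 F [-0.4 -0.8 -0.5] M [-0.03  0.04 -0.01] tcp [ 0.5044 -0.2121  0.3253] yaw 8.96 open 0.0876
down t 2.58 F [-0.7 -0.1  0.5] M [0.03 0.02 0.01] tcp [ 0.5046 -0.2115  0.2733] yaw 8.99 open 0.088
grab t 3.7 F [ 1.4 -5.5 -2.6] M [-0.71 -0.17  0.11] tcp [ 0.5046 -0.212   0.273 ] yaw 8.97 open 0.0139
turned t 4.62 F [ 0.9 -5.7 -2. ] M [-0.63 -0.26 -0.17] tcp [ 0.5046 -0.2121  0.2731] yaw -35.58 open 0.0137
open t 5.82 F [-0.2 -0.2 -0.5] M [ 0.06  0.04 -0.02] tcp [ 0.5046 -0.2114  0.273 ] yaw -35.5 open 0.0876
up t 6.32 F [-0.9 -0.5  0.6] M [ 0.08  0.05 -0.04] tcp [ 0.5046 -0.2114  0.3249] yaw -35.5 open 0.0878
```

View pics/t1s.png

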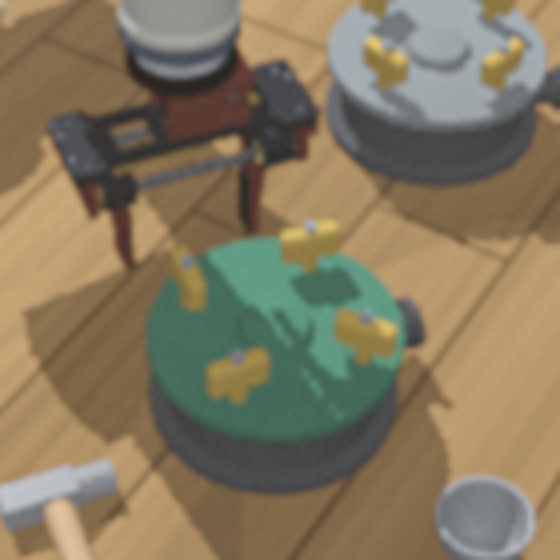

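The picture shows nut 2's handle, at about (188,280), turned to half-way. The grip forces were small. Next is nut 4.

```bash
sed -i 's/^C=.*; PHI/C=np.array([.5745,-.2007]); PHI/' h.py; python3 - <<'E'
from h import *
turn(4,1.5,45)
r.reach([.40,-.38,.36],ori(-35)); st("away")
s=r.snapshot("top"); cv2.imwrite("pics/t2.png",cv2.resize(s["frame"][90:250,250:410],None,fx=3.5,fy=3.5,interpolation=2)[:,:,::-1])
E
```

```text
hover t 7.08 F [ 0.2 -0.7  0.3] M [-0.03  0.01  0.02] tcp [ 0.6439 -0.1891  0.3235] yaw 7.85 open 0.0874
down t 7.74 F [-0.9  0.2 -0.2] M [-0.   -0.02 -0.01] tcp [ 0.6441 -0.1892  0.2734] yaw 7.98 open 0.0879
grab t 8.87 F [-0.1  2.1  0.3] M [0.35 0.08 0.06] tcp [ 0.6442 -0.1887  0.273 ] yaw 8.03 open 0.0138
turned t 9.77 F [-1.2  4.3  2. ] M [ 0.75  0.31 -0.2 ] tcp [ 0.6442 -0.1888  0.273 ] yaw -35.2 open 0.0137
open t 10.97 F [-0.7 -1.  -0.5] M [0.09 0.03 0.03] tcp [ 0.6443 -0.189   0.273 ] yaw -35.5 open 0.0873
up t 11.47 F [ 0.  -0.1 -0.2] M [ 0.06 -0.01  0.01] tcp [ 0.6443 -0.1891  0.325 ] yaw -35.5 open 0.0877
away t 12.66 F [-0.5  0.8 -0.7] M [ 0.07  0.03 -0.03] tcp [ 0.4007 -0.3796  0.3595] yaw -34.95 open 0.0877
```

View pics/t2.png

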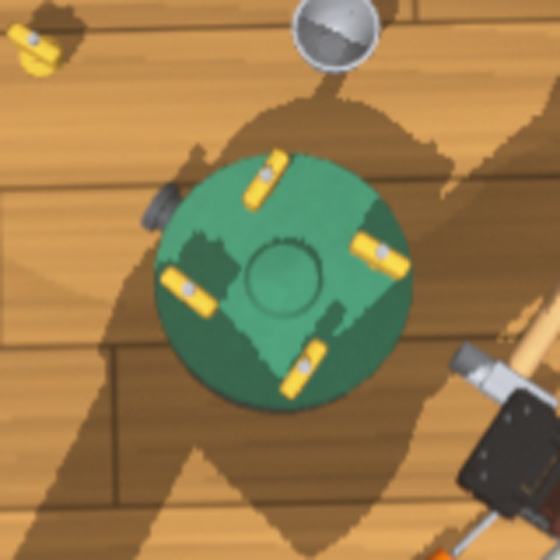

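All four handles are at half-way: (266,180), (380,255), (188,292) and (303,368). The second round follows the order 1, 3, 2, 4.

```bash
sed -i 's/^C=.*; PHI/C=np.array([.5745,-.2004]); PHI/' h.py; python3 - <<'E'
from h import *
turn(1,48,90.5)
turn(3,41.5,90.5)
r.reach([.40,-.38,.36],ori(-35)); st("away")
s=r.snapshot("top"); cv2.imwrite("pics/t3.png",cv2.resize(s["frame"][90:250,250:410],None,fx=3.5,fy=3.5,interpolation=2)[:,:,::-1])
E
```

```text
hover t 13.86 F [ 0.3 -1.   0.4] M [-0.   -0.09 -0.01] tcp [ 0.5629 -0.1309  0.325 ] yaw 51.42 open 0.0875
down t 14.53 F [0.3 0.1 0. ] M [ 0.03 -0.03  0.05] tcp [ 0.5628 -0.1309  0.2733] yaw 51.47 open 0.0881
grab t 15.65 F [-0.9  1.2  0.2] M [ 0.14  0.19 -0.17] tcp [ 0.5627 -0.1306  0.273 ] yaw 51.5 open 0.0136
turned t 16.53 F [-1.6  0.3  0.5] M [ 0.08  0.22 -0.16] tcp [ 0.5628 -0.1307  0.273 ] yaw 9.28 open 0.0139
open t 17.73 F [-0.1  1.6  0. ] M [-0.02  0.02 -0.07] tcp [ 0.5628 -0.1307  0.273 ] yaw 9.0 open 0.0881
up t 18.23 F [-0.2  0.1 -0.2] M [0.08 0.06 0.04] tcp [ 0.5629 -0.1306  0.3249] yaw 9.0 open 0.0876
hover t 19.23 F [ 0.4 -0.2 -1. ] M [ 0.   -0.03  0.04] tcp [ 0.5861 -0.2698  0.3239] yaw 57.94 open 0.088
down t 19.89 F [-0.6 -0.1  0.3] M [-0.04 -0.01 -0.01] tcp [ 0.5863 -0.27    0.2733] yaw 58.0 open 0.0879
grab t 21.02 F [ 0.3  0.1 -0.8] M [-0.11 -0.16 -0.13] tcp [ 0.5862 -0.2702  0.273 ] yaw 57.99 open 0.014
turned t 22.0 F [ 0.8 -0.9 -0.6] M [-0.09 -0.16 -0.15] tcp [ 0.5862 -0.2702  0.273 ] yaw 9.26 open 0.014
open t 23.2 F [-0.6  0.6  0. ] M [0.02 0.   0.01] tcp [ 0.5862 -0.2701  0.273 ] yaw 9.0 open 0.0877
up t 23.7 F [-0.4 -0.4 -0.1] M [0.02 0.01 0.02] tcp [ 0.5862 -0.2701  0.325 ] yaw 9.0 open 0.0879
away t 24.58 F [-0.   0.6  0.6] M [0.1  0.03 0.  ] tcp [ 0.4005 -0.3797  0.359 ] yaw -34.89 open 0.0879
```

View pics/t3.png

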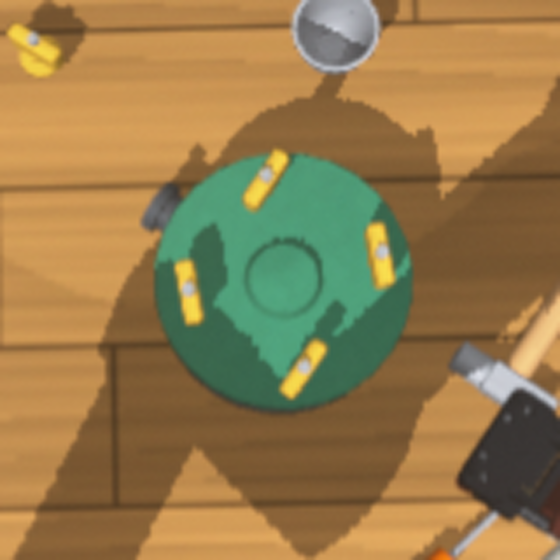

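Nuts 1 (188,292) and 3 (380,255) are now square to the line to the centre, and nuts 2 and 4 are still at half-way. Next I turn 2, then 4.

```bash
python3 - <<'E'
from h import *
turn(2,45,90.5)
turn(4,45,90.5)
r.reach([.40,-.38,.36],ori(-35)); st("away")
s=r.snapshot("top"); cv2.imwrite("pics/t4.png",cv2.resize(s["frame"][90:250,250:410],None,fx=3.5,fy=3.5,interpolation=2)[:,:,::-1])
hsv=cv2.cvtColor(s["frame"],cv2.COLOR_RGB2HSV); M=cv2.inRange(hsv,(17,150,100),(32,255,255))
tips=[]
for k in(1,2,3,4):
    c=proj(s,[*nut(k),.118])[0]; w=np.zeros_like(M); cv2.circle(w,tuple(np.round(c).astype(int)),11,255,-1)
    ys,xs=np.nonzero(M&w); p=ray(s,np.c_[xs,ys],.118)[:,:2]; mu=p.mean(0); ev,V=np.linalg.eigh(np.cov((p-mu).T)); v=V[:,1]
    print(k,len(xs),mu-nut(k),((PHI+45+90*(k-1)-np.degrees(np.arctan2(v[1],v[0])))+20)%180-20,np.sqrt(ev))
E
```

```text
hover t 25.45 F [0.4 0.2 0.6] M [ 0.01  0.04 -0.03] tcp [ 0.5049 -0.2122  0.3251] yaw -35.44 open 0.0877
down t 26.12 F [ 0.8  0.8 -0.4] M [ 0.12  0.06 -0.  ] tcp [ 0.5047 -0.2124  0.2733] yaw -35.53 open 0.0881
grab t 27.24 F [-1.2 -2.   0.4] M [-0.07  0.2  -0.16] tcp [ 0.5046 -0.2123  0.273 ] yaw -35.53 open 0.014
turned t 28.18 F [-1.9 -2.9  0.8] M [-0.28  0.26 -0.13] tcp [ 0.5047 -0.2122  0.2729] yaw -80.74 open 0.0142
open t 29.38 F [-0.9  0.2  0.2] M [ 0.14 -0.02  0.01] tcp [ 0.5048 -0.2121  0.273 ] yaw -81.0 open 0.0879
up t 29.88 F [-0.3 -0.1  0.2] M [ 0.14 -0.03  0.  ] tcp [ 0.5048 -0.2121  0.3249] yaw -81.0 open 0.0875
hover t 33.06 F [ 0.4 -0.4 -0.7] M [-0.01 -0.12  0.03] tcp [ 0.6442 -0.1888  0.325 ] yaw 144.48 open 0.0879
down t 33.73 F [ 0.4 -0.3  0.4] M [-0.07 -0.16 -0.05] tcp [ 0.6443 -0.1887  0.2733] yaw 144.5 open 0.0875
grab t 34.85 F [-0.3 -0.1 -0.5] M [ 0.03 -0.17  0.19] tcp [ 0.6443 -0.1887  0.273 ] yaw 144.51 open 0.0137
turned t 35.78 F [-1.4 -0.2  0.6] M [ 0.01  0.08 -0.16] tcp [ 0.6441 -0.1888  0.273 ] yaw 99.26 open 0.0138
open t 36.98 F [ 0.  -0.5 -0.5] M [ 0.03 -0.03  0.02] tcp [ 0.6442 -0.1887  0.273 ] yaw 99.0 open 0.0879
up t 37.48 F [-0.4  0.5 -0.6] M [-0.03 -0.15 -0.01] tcp [ 0.6443 -0.1887  0.325 ] yaw 99.0 open 0.0881
away t 39.11 F [-0.2 -0.3 -0.3] M [ 0.09 -0.05  0.02] tcp [ 0.4003 -0.3798  0.3594] yaw -34.92 open 0.088
1 71 [-0.00441876  0.00045786] 90.54997449403425 [0.00382169 0.01469558]
2 81 [-0.00166339  0.00154435] 89.95877605494907 [0.00412168 0.01397716]
3 84 [-0.00302513  0.00292512] 90.94972586637675 [0.00429688 0.01390789]
4 95 [-0.00324431  0.00143532] 87.09342523466057 [0.00534812 0.01370296]
```

View pics/t4.png

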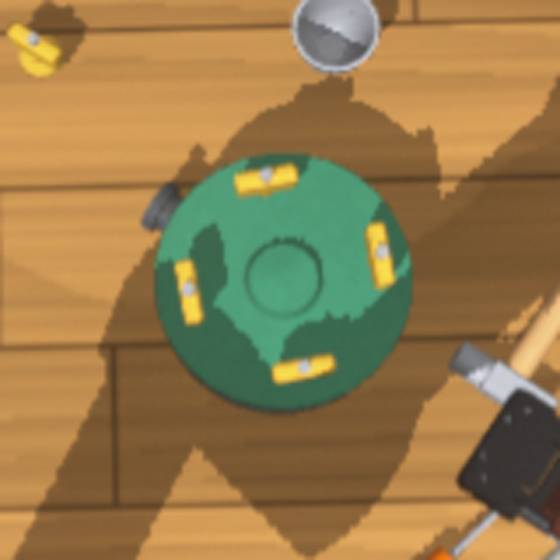

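```bash
python3 - <<'E'
from station import r
r.hand_in(); print(r.sense()["clock"])
E
```

```text
the job is handed in; nothing more can be done
the job is handed in; nothing more can be done
```

The green filter's lid is tightened and the job is handed in. I turned nut 2 and then nut 4 half-way and let go of each. I then turned all four fully tight in the order 1, 3, 2, 4, releasing each one.

- **Final angles:** the last top view, with the arm clear, measured nuts 1 to 4 at about 90.5, 90.0, 90.9 and 87.1 degrees.
- **Nut 4:** its 87.1 disagrees with the gripper, which held it firmly and stopped at about 90.2 degrees before letting go. I put the difference down to the side of the handle showing in the picture and did not turn it again.
- **Position check:** the two cameras disagreed by about 7 mm on where the nuts were. I went by the top camera, because its sizes matched the given ones. The small grip forces bore that out, after shifting the target by under 1 mm.
- **Limits:** the readings I took showed no more than about 6 N at the wrist, and the clock stood at 39 s when the arm was clear.

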